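Lock a telescoping rail into a kitchen rack

ROBOT

A 6-joint arm with a two-finger parallel gripper is mounted at the origin on the work surface. World frame = base frame: x ahead of the robot, y to its left, z up, the work surface at z = 0. Lengths are in mm, angles in rad, forces in N, time in s.
With the tool pointing down it reaches from about 275 to 750 mm from the base axis. Payload 10.2 kg.
Tool frame: the origin (TCP) lies at the very end of the fingers, on their centre line; the grasp point (between the pads) lies 19 mm behind it (ctrl.grip_depth is the distance from the TCP to the grasp point, in mm); z points along the fingers, x is the direction in which the jaws open and shut, and the axes are right-handed (so a half turn about z gives the same grasp; the last joint's range is limited). The gripper opens to 85 mm and grips with 20 to 120 N. Pads are 22 mm wide; open, the fingers measure 114 mm over their backs; the gripper's body (76 mm by 85 mm) begins 54 mm behind the grasp point. The pads swing forward as they close: fully open they stand 13 mm farther back than shut.
Start: joints at [-1.482, 0.313, 1.498, -0, 1.331, -0.223], TCP at [161.043, -499.696, 231.294] pointing down, gripper open.
Joint ranges: [-2.94, 2.94], [-0.97, 2.17], [0.19, 2.56], [-1.23, 4.37], [0.02, 3.11], [-2.88, 2.88]. Speed limits (rad/s): [2.39, 2.39, 3.01, 3.14, 3.14, 3.14].

INTERFACE

Orientations are given as a unit quaternion [w, x, y, z].
In Python, from rig import ctrl gives the robot as it stands.
- The arm moves only by the tool play_rows, never from a script. Its argument "motion" is a list of rows, each a list of 2 entries, a list of its own where there are three numbers: the shift along the tool's x, y, z in mm, then the turn, a rotation vector about the tool's x, y, z in degrees. A call has 1 to 20 rows; each row shifts and turns the commanded pose from where the row before left it, along the tool's axes as they then stand; what a row does not reach is not made up. A row lasts 1/12 s, in which the tool goes at most 41.7 mm and 7.16 degrees, less where a joint would pass 70% of its speed; a pose out of reach is approached as far as the arm can. A call with a gripper value outside its range is refused whole. "fingers" is the finger opening in mm, from 0 to 85.4, set as the call begins (left out, the last holds). The fingers move at their own pace and stop on an object; "squeeze" is the grip in N (left out, the last holds). Time passes only in rows, so rows that do not move let the fingers close. It gives the time, the measured TCP pose, the force and the opening at its end, in the units of the state.
- ctrl.sense(): the state, without advancing time (a new reading comes with each control period).
- ctrl.capture(name): name is "scene" or "top" or "wrist"; returns the picture (420x560x3 uint8, red, green, blue); there is no depth.
- ctrl.get_calibration(name): a dict with "K" (3x3 intrinsics, pixels), "k1" (the pictures are not rectified: a ray, as slopes to the right and down, at radius r is drawn at 1 + k1 r^2 times it, then the intrinsics apply), "R" (3x3) and "t" (3): a world point X has camera coordinates R X + t; the wrist camera has in their place "tool_from_camera" (4x4, takes a point from camera to tool coordinates, whose origin is the TCP and whose axes are the tool frame's). Camera axes: x right, y down, z forward; pixel columns grow to the right and rows downward; lengths in mm; the calibration is good to about 2 mm. A picture is of the moment at which its call begins: read the wrist's pose just before it. get_calibration takes no time and is no camera call.
- ctrl.finish_job(): hands the job in, once; it reports no verdict.
Trained networks look in the newest picture that a camera, given by its name, has taken for a name from the list of things; names that differ only in an ending like _2 or _b are one class to them, and where a whole thing is asked for, a point or a joint stands for the part that bears it (a point fixed in the world has none). Each returns a list of dicts, best first, with "p" (0 to 1); they miss things now and then, are a little off and sometimes report something else, mostly with a low value. They report only what shows in the picture. A call takes as long as a camera call.
- ctrl.spot_in(camera, name): "position" ([column, row] as shares, 0 to 1, of the picture: columns of its width, rows of its height, amid what is visible of it).
The state is a dict: "time_s": time; "joints": joint angles; "dq": joint speeds; "tau": joint torques, N m; "eef_pos": TCP position; "ee_rot": TCP orientation; "force": force on the tool from outside, world axes, zero at the start; "wrist_torque": the same for the moment, N m; "grip_width": opening from 0.0 (shut) to 1.0 (fully open).
Only numpy, scipy, OpenCV 4.12 (cv2) and the standard library are available. Lean on these libraries where they do the work, as an engineer would, in place of code of your own. Each camera call takes 0.05 s, during which the arm holds its last target. There are 200 camera calls.

TASK

Fit the telescoping hanging rail across the wooden rack: twist its black ribbed grip to unlock it, slide it out until the rubber foot presses firmly on the right-hand post (about 10 newtons, a kilogram's push, and never so hard that the post is strained), and keep that pressure while you twist the grip back to lock it. Let go of the rail, which must stay clamped between the posts, and leave the cups, the dish and the other small things around the rack where they are.

Things in the scene. Friction and masses are not known exactly. Their poses are not given: they have to be found in the camera images.
- rack: Fixed wooden rack; origin on the counter below the rail, z up, y along the rail from right-hand post to left post. Base board 170 x 450 x 18 mm (dishes to 45 mm tall stand on it). Left post 18 x 120 mm, 268 mm tall, inner face at y = +190 mm. The rail's axis is parallel to y, at x = 0, z = 215 mm. Its 28 mm steel outer tube is fixed on the left post and ends at y = +40 mm; the inner section comes out towards -y.
- upright: Right-hand post of the rack, fixed: a board 18 mm thick, 120 mm wide, its top 260 mm above the counter. Origin on the top of the base board (18 mm above the counter), in the middle of the face that looks towards the rail; axes as the rack's. The foot is to press on this face.
- rail: Sliding inner section. Origin on the rail's axis at the centre of the black ribbed grip (a cylinder 60 mm long, 32 mm across, on the 22 mm tube): hold it there, one grasp twists and slides. Axes as the rack's; it can slide 105 mm from rack y = 0 towards -y. Beyond the grip: 60 mm of bare tube, a stud screwed out by somebody 0 to 20 mm, and the foot. Drag 1.5 N unlocked, over 20 N locked. Level, stays put.
- rail_end (a point): Middle of the open end of the 22 mm inner tube, 90 mm beyond the grip's centre. From it the threaded stud and the rubber foot (33 mm across, 14 mm thick) reach 20 to 40 mm further towards the right-hand post, how far exactly is not measured. The foot is springy along the rail: 8 N per mm of squeeze, up to 5 mm. It does not turn with the grip.
- grip (a joint): Twist of the grip about the rack's +y axis (rad): 0 locked stop, 1.2 unlocked stop. Growing = unlocking: its top turns towards the rack's +x, away from the robot. An eccentric inside clamps: free above about 0.85, it grips more strongly towards 0; turning it there takes up to about 0.6 N m. Starts locked, at 0 to 0.1.
- dish: Bystander on the rack's base board: blue bowl, 90 mm across, 35 mm tall; origin under its centre.
- sake_cup: Bystander on the rack's base board: small clay cup, 52 mm across, 45 mm tall; origin under its centre.
- teacup: Bystander: white tea cup, 84 mm across, 62 mm tall; origin under its centre.
- bonito_c: Bystander: dried bonito fillet on the counter, 180 mm long, 56 mm thick; origin under its centre.
- rice_paddle: Bystander: wooden rice paddle lying on the counter, 220 mm long.

How it is judged (in metres and radians):
On the way, in this order (a step that is already met when the one before it is completed fails the run):
1. the grip is twisted loose (more than 0.85 rad) (value of joint grip above 0.85 rad), for 0.1 s.
2. with the grip still loose, the foot is pressed on the right-hand post with more than 4 N (contact force between rail and upright above 4 N and value of joint grip above 0.6 rad), for 0.2 s.
At the end, for the whole second after the job is handed in: The rail is released and stays clamped: the foot presses on the right-hand post with 5 to 20 N, and the grip is twisted back to within 0.3 rad of its locked stop (contact force between rail and upright between 5 and 20 N and value of joint grip below 0.3 rad); the robot touches nothing.
It fails at once if the foot strains the right-hand post with more than 25 N (contact force between rail and upright above 25 N).
It fails at once if a cup, the dish, the paddle or the bonito near the rack is shifted by more than 30 mm (distance of any of bonito_c, teacup, dish, sake_cup, rice_paddle from where it was at the start of the episode above 0.03 m).
It also fails if it takes over 58 s, if anything falls off the work surface, if the arm or the gripper's body presses on something with over 40 N, if the wrist force passes 120 N, or if a joint passes its speed limit or range.

## Working session

There is one attempt and no reset: what is moved stays moved. The work goes in short steps, Python scripts to look and compute and a tool call to move; the robot and the scene stay as the last step left them, time stands still between calls to the robot, and variables do not carry over. Pictures are saved under pics/ and viewed, about 8 in all and at most 12, crops included, and the job is handed in when it is done.

Besides the shell and the picture viewer there is one more tool, called after "Request:" by a JSON object that holds its "api" and its "payload", one argument or row to a line. play_rows: Moves the arm, as the interface text tells. Its arguments: {"type":"object","properties":{"motion":{"type":"array"},"fingers":{"type":"number"},"squeeze":{"type":"number"}},"required":["motion"]}

```bash
ls; mkdir -p pics; python3 - <<'E'
from rig import ctrl
import cv2,numpy as np
print(ctrl.sense())
for c in ("scene","top"):
    im=ctrl.capture(c); cv2.imwrite(f"pics/{c}0.png",im[:,:,::-1])
    cal=ctrl.get_calibration(c); print(c,{k:np.round(np.array(v),4).tolist() for k,v in cal.items()})
    for n in ("rack","upright","rail","rail_end","grip","dish","sake_cup","teacup","bonito_c","rice_paddle"):
        print(n,[(np.round(np.array(d["position"])*[560,420],1).tolist(),round(d["p"],2)) for d in ctrl.spot_in(c,n)[:2]])
a=cv2.imread("pics/scene0.png");b=cv2.imread("pics/top0.png")
print(ctrl.grip_depth, ctrl.sense()["time_s"])
E
```

```text
pics
{'time_s': 0.0, 'joints': array([-1.48240824e+00,  3.13468704e-01,  1.49846074e+00, -8.17828976e-06,
        1.33096740e+00, -2.23387677e-01]), 'dq': array([-8.95823464e-04,  4.01886393e-04,  9.26928522e-04,  9.28843168e-04,
       -3.05103789e-04, -1.73818463e-05]), 'tau': array([-4.18257187e-04, -4.12264717e+01, -2.59740078e+01, -2.30526812e-04,
        4.17781252e-03,  1.03210080e-06]), 'eef_pos': array([ 161.01264008, -499.42906029,  230.71659066]), 'ee_rot': array([-4.88540317e-04,  8.08316329e-01, -5.88748067e-01, -4.31942700e-04]), 'force': array([ 0.00518747, -0.0277335 ,  0.70556304]), 'wrist_torque': array([0.04287156, 0.02587046, 0.02911971]), 'grip_width': 1.0004550372046135}
scene {'K': [[437.9109, 0.0, 276.8886], [0.0, 437.9109, 204.535], [0.0, 0.0, 1.0]], 'k1': -0.0021, 'R': [[0.4855, 0.874, 0.0184], [0.6343, -0.3377, -0.6954], [-0.6016, 0.3493, -0.7184]], 't': [-161.0389, -205.0534, 1661.3584]}
rack [([337.6, 235.9], 0.85)]
upright [([265.4, 236.9], 0.85)]
rail [([316.4, 203.3], 0.68)]
rail_end [([318.1, 203.3], 0.81)]
grip [([319.1, 199.3], 0.82)]
dish [([177.6, 304.1], 0.75), ([349.4, 232.8], 0.68)]
sake_cup [([315.8, 244.7], 0.59), ([348.9, 230.8], 0.37)]
teacup [([183.4, 234.5], 0.56)]
bonito_c [([336.0, 166.0], 0.86)]
rice_paddle [([177.4, 305.5], 0.96)]
top {'K': [[533.2105, 0.0, 279.9876], [0.0, 533.2105, 208.4393], [0.0, 0.0, 1.0]], 'k1': -0.0479, 'R': [[0.0115, -0.9999, 0.0061], [-0.9848, -0.0124, -0.1732], [0.1733, -0.0041, -0.9849]], 't': [-82.7588, 465.2461, 1526.5606]}
rack [([238.4, 177.8], 0.63)]
upright [([301.7, 188.7], 0.79)]
rail [([300.6, 186.5], 0.74), ([164.1, 273.9], 0.64)]
rail_end [([248.2, 168.4], 0.58)]
grip [([247.9, 164.5], 0.81)]
dish [([209.2, 175.7], 0.63), ([246.5, 168.0], 0.48)]
sake_cup [([365.5, 259.1], 0.74)]
teacup []
bonito_c [([251.4, 168.5], 0.74), ([161.9, 267.7], 0.71)]
rice_paddle [([397.8, 188.4], 0.93)]
18.700000000000003 1.1
```

View pics/scene0.png

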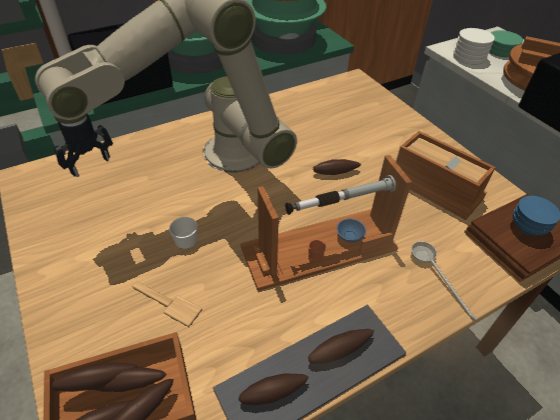

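View pics/top0.png

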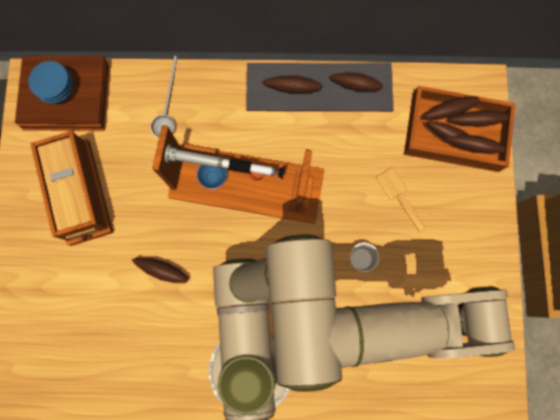

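The rack lies around (325,220) in the scene view and (240,180) in the top view, with the grip near (328,196) and (238,165). I'll zoom in to get the corner pixels.

```bash
python3 - <<'E'
import cv2
a=cv2.imread("pics/scene0.png")[155:290,238:418]; cv2.imwrite("pics/sc.png",cv2.resize(a,None,fx=4.4,fy=4.4,interpolation=cv2.INTER_CUBIC))
a=cv2.imread("pics/top0.png")[120:230,150:330]; cv2.imwrite("pics/tc.png",cv2.resize(a,None,fx=4.4,fy=4.4,interpolation=cv2.INTER_CUBIC))
E
```

```text
(no output)
```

View pics/sc.png

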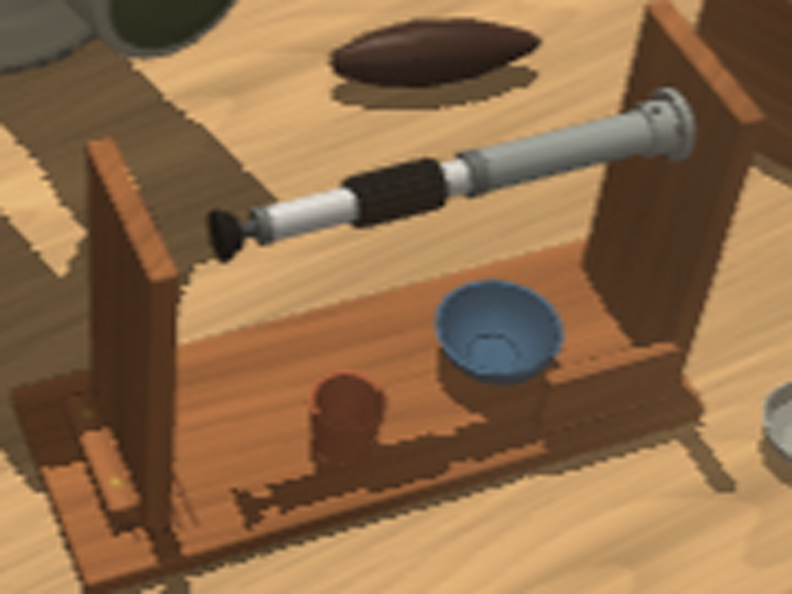

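View pics/tc.png

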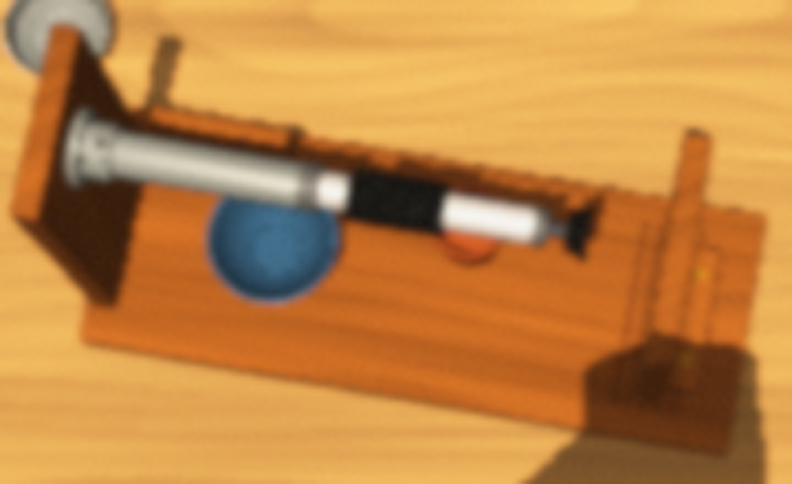

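```bash
cat > h.py <<'E'
import numpy as np
from scipy.optimize import least_squares
from scipy.spatial.transform import Rotation as Rot
def proj(cal,X):
    c=np.asarray(cal["R"])@X+np.asarray(cal["t"]); s=c[:2]/c[2]; s=s*(1+cal["k1"]*(s@s)); K=np.asarray(cal["K"])
    return np.array([K[0,0]*s[0]+K[0,2],K[1,1]*s[1]+K[1,2]])
E
cat > fit.py <<'E'
from rig import ctrl
from h import *
S=ctrl.get_calibration("scene");T=ctrl.get_calibration("top")
# params: x,y,yaw,u(inner face y of upright),g(grip y), f (foot face y)
sc=lambda a,b:np.array([a/4.4+238-.4,b/4.4+155-.4]); tp=lambda a,b:np.array([a/4.4+150-.4,b/4.4+120-.4])
def pts(p):
    u,g,f=p[3:6]
    return [(S,sc(113,140),(-60,u,260)),(S,sc(178,275),(60,u,260)),(S,sc(90,145),(-60,u-18,260)),(S,sc(150,282),(60,u-18,260)),
 (S,sc(648,8),(-60,190,268)),(S,sc(740,123),(60,190,268)),(S,sc(762,118),(60,208,268)),(S,sc(585,262),(-60,190,18)),
 (S,sc(477,172),(0,40,215)),(S,sc(352,199),(0,g-30,215)),(S,sc(440,181),(0,g+30,215)),(S,sc(258,225),(0,g-90,215)),(S,sc(215,233),(0,f,215)),
 (S,sc(88,578),(85,-225,18)),(S,sc(12,388),(-85,-225,18)),(S,sc(700,405),(85,225,18)),
 (T,tp(80,28),(60,190,268)),(T,tp(38,220),(-60,190,268)),(T,tp(50,28),(60,208,268)),(T,tp(12,213),(-60,208,268)),
 (T,tp(685,130),(60,u,260)),(T,tp(710,132),(60,u-18,260)),
 (T,tp(82,343),(-85,225,18)),(T,tp(765,212),(85,-225,18)),(T,tp(730,455),(-85,-225,18)),
 (T,tp(350,193),(0,g+30,215)),(T,tp(443,205),(0,g-30,215)),(T,tp(545,222),(0,g-90,215)),(T,tp(590,228),(0,f,215)),(T,tp(318,187),(0,40,215))]
def res(p,w=1):
    c,s=np.cos(p[2]),np.sin(p[2]); out=[]
    for cal,px,X in pts(p):
        W=np.array([c*X[0]-s*X[1]+p[0],s*X[0]+c*X[1]+p[1],X[2]]); out+=list(proj(cal,W)-px)
    return np.array(out)
r=least_squares(res,[500,100,-.15,-190,0,-120],loss="soft_l1",x_scale=[10,10,.05,10,10,10])
print(np.round(r.x,3)); print(np.round(r.fun.reshape(-1,2),1).tolist())
cov=np.linalg.inv(r.jac.T@r.jac);print(np.sqrt(np.diag(cov)))
E
python3 fit.py
```

```text
[ 5.50348e+02  3.49080e+01 -1.60000e-01 -1.66579e+02 -3.40300e+00
 -1.21599e+02]
[[0.1, -1.1], [1.0, 0.0], [-1.2, -0.7], [0.4, 0.2], [-1.8, -1.1], [-0.1, 0.3], [0.8, -0.1], [-2.3, 1.2], [-4.0, 1.1], [-0.2, 1.2], [0.0, 0.2], [0.5, 0.5], [0.4, 1.1], [2.9, 1.2], [2.5, -0.6], [4.4, -0.9], [1.2, -0.4], [1.0, 0.5], [1.2, -1.5], [-0.0, 0.9], [-0.2, 0.2], [1.0, 0.9], [-4.1, -1.1], [-2.2, -0.5], [-3.2, -1.0], [-0.6, 0.1], [0.5, 1.1], [-0.3, 1.1], [0.0, 1.5], [1.7, 0.6]]
[0.77106075 1.3681613  0.00455748 1.93136118 1.86044904 2.44047947]
```

Request:
{"api": "play_rows", "payload": {
  "motion": [
    [[0,0,-25],[0,0,0]],
    [[0,0,-25],[0,0,0]],
    [[0,0,-25],[0,0,0]],
    [[0,0,-25],[0,0,0]],
    [[0,0,-25],[0,0,0]],
    [[0,0,-25],[0,0,0]]
  ],
  "fingers": 85
}}

```text
time_s: 1.6
eef_pos: [161.0, -499.5, 382.6]
ee_rot: [0.0, 0.808, -0.589, 0.0]
force: [-0.0, -0.5, -0.1]
grip_width: 0.996
```

Request:
{"api": "play_rows", "payload": {
  "motion": [
    [[-20.6,-24.1,0],[0,0,0]],
    [[-20.6,-24.1,0],[0,0,0]],
    [[-20.6,-24.1,0],[0,0,0]],
    [[-20.6,-24.1,0],[0,0,0]],
    [[-20.6,-24.1,0],[0,0,0]],
    [[-20.6,-24.1,0],[0,0,0]],
    [[-20.6,-24.1,0],[0,0,0]],
    [[-20.6,-24.1,0],[0,0,0]],
    [[-20.6,-24.1,0],[0,0,0]],
    [[-20.6,-24.1,0],[0,0,0]],
    [[-20.6,-24.1,0],[0,0,0]],
    [[-20.6,-24.1,0],[0,0,0]],
    [[-20.6,-24.1,0],[0,0,0]],
    [[-20.6,-24.1,0],[0,0,0]],
    [[-20.6,-24.1,0],[0,0,0]],
    [[-20.6,-24.1,0],[0,0,0]],
    [[-20.6,-24.1,0],[0,0,0]],
    [[-20.6,-24.1,0],[0,0,0]],
    [[-20.6,-24.1,0],[0,0,0]],
    [[-20.6,-24.1,0],[0,0,0]]
  ]
}}

```text
time_s: 3.27
eef_pos: [494.0, 41.9, 381.4]
ee_rot: [-0.0, 0.808, -0.589, 0.0]
force: [1.2, -1.1, 0.7]
grip_width: 0.995
```

Request:
{"api": "play_rows", "payload": {
  "motion": [
    [[0,0,0],[0,0,-6.3]],
    [[0,0,0],[0,0,-6.3]],
    [[0,0,0],[0,0,-6.3]],
    [[0,0,0],[0,0,-6.3]],
    [[0,0,0],[0,0,-6.3]],
    [[0,0,0],[0,0,-6.3]],
    [[0,0,0],[0,0,-6.3]],
    [[0,0,0],[0,0,-6.3]],
    [[0,0,0],[0,0,-6.3]],
    [[0,0,0],[0,0,-6.2]],
    [[0,0,20],[0,5.8,0]],
    [[0,0,20],[0,5.8,0]],
    [[0,0,20],[0,5.8,0]],
    [[0,0,0],[0,5.8,0]],
    [[0,0,0],[0,5.8,0]],
    [[0,0,0],[0,6,0]],
    [[0,0,0],[0,0,0]]
  ]
}}

```text
time_s: 4.68
eef_pos: [497.3, 40.0, 320.4]
ee_rot: [0.024, 0.95, -0.076, 0.3]
force: [-0.4, -0.6, -0.2]
grip_width: 0.995
```

```bash
cat > look.py <<'E'
import sys
from rig import ctrl
from h import *
import cv2
s=ctrl.sense(); im=ctrl.capture("wrist"); cv2.imwrite(f"pics/{sys.argv[1]}.png",im[:,:,::-1])
q=s["ee_rot"]; Rt=Rot.from_quat([q[1],q[2],q[3],q[0]]).as_matrix(); p=s["eef_pos"]
cal=ctrl.get_calibration("wrist"); M=np.asarray(cal["tool_from_camera"]); print(np.round(M,3).tolist(),np.round(cal["K"],1).tolist(),cal["k1"])
Rwc=Rt@M[:3,:3]; twc=Rt@M[:3,3]+p
cal2=dict(K=cal["K"],k1=cal["k1"],R=Rwc.T,t=-Rwc.T@twc)
np.save("wcal.npy",cal2,allow_pickle=True)
print("time",s["time_s"],"pos",p.round(1),"joints",s["joints"].round(2)); print("axes",Rt.round(3).tolist())
x0,y0,yaw=550.3,34.9,-.16
for n,X in dict(gripL=(0,27,215),gripR=(0,-33,215),grip0=(0,-3,215),tubeend=(0,-93,215),foot=(0,-121.6,215),postLx=(-60,-166,260),postRx=(60,-166,260),outer=(0,40,215)).items():
    c,sn=np.cos(yaw),np.sin(yaw); print(n,proj(cal2,np.array([c*X[0]-sn*X[1]+x0,sn*X[0]+c*X[1]+y0,X[2]])).round(1))
for n in ("grip","rail_end","upright"): print(n,[(np.round(np.array(d["position"])*[560,420],1).tolist(),round(d["p"],2)) for d in ctrl.spot_in("wrist",n)[:2]])
E
python3 look.py w1
```

```text
[[1.0, 0.0, -0.0, -0.269], [-0.0, 0.952, 0.308, -76.861], [0.0, -0.308, 0.952, -141.926], [0.0, 0.0, 0.0, 1.0]] [[360.6, 0.0, 278.3], [0.0, 360.6, 213.2], [0.0, 0.0, 1.0]] -0.02297323797314671
time 4.6833 pos [497.3  40.  320.4] joints [-0.15 -0.1   1.85 -0.01  0.78  0.01]
axes [[0.808, -0.16, 0.567], [-0.131, -0.987, -0.092], [0.575, -0.0, -0.818]]
gripL [255.2 164.2]
gripR [256.7 241.2]
grip0 [256. 204.]
tubeend [258.1 308.5]
foot [258.7 337.6]
postLx [221.8 453.9]
postRx [344.1 381.3]
outer [254.8 146. ]
grip [([257.3, 224.1], 0.77)]
rail_end [([256.6, 234.6], 0.68), ([179.2, 151.4], 0.35)]
upright [([221.9, 359.2], 0.78)]
```

View pics/w1.png

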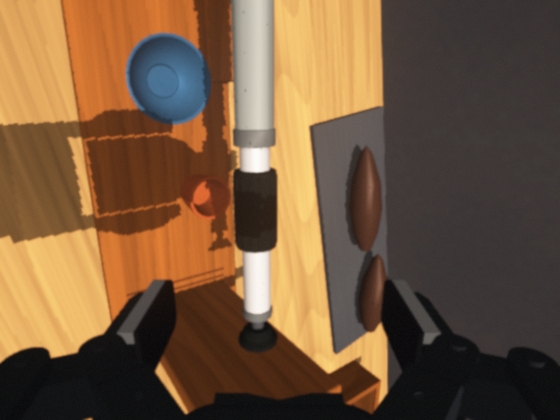

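Wrist view: the grip spans rows 168–250 at column 256, about 5 mm further right than predicted. The tube end is at row 318 and the foot at row 345. I'll correct for this and move in.

Request:
{"api": "play_rows", "payload": {
  "motion": [
    [[-8.5,2.3,15],[0,0,0]],
    [[-8.5,2.2,15],[0,0,0]],
    [[0,0,25],[0,0,0]],
    [[0,0,25],[0,0,0]],
    [[0,0,20],[0,0,0]],
    [[0,0,15],[0,0,0]],
    [[0,0,10],[0,0,0]],
    [[0,0,10],[0,0,0]],
    [[0,0,0],[0,0,0]]
  ]
}}

```text
time_s: 5.63
eef_pos: [561.9, 24.4, 200.1]
ee_rot: [0.024, 0.951, -0.077, 0.299]
force: [-0.4, -0.1, -0.5]
grip_width: 0.999
```

```bash
python3 look.py w2 | tail -12; python3 -c "
from rig import ctrl
import cv2
cv2.imwrite('pics/s2.png',cv2.resize(ctrl.capture('scene')[130:290,220:430,::-1],None,fx=3.5,fy=3.5,interpolation=2))"
```

```text
axes [[0.81, -0.161, 0.564], [-0.132, -0.987, -0.092], [0.572, -0.0, -0.821]]
gripL [272.8 218.3]
gripR [273.7 356.6]
grip0 [273.3 292.3]
tubeend [274.4 462.3]
foot [274.7 503.9]
postLx [208.  789.8]
postRx [416.5 564.5]
outer [272.6 182.7]
grip [([270.1, 293.6], 0.86)]
rail_end [([273.9, 290.9], 0.56)]
upright [([200.3, 371.8], 0.95)]
```

View pics/w2.png

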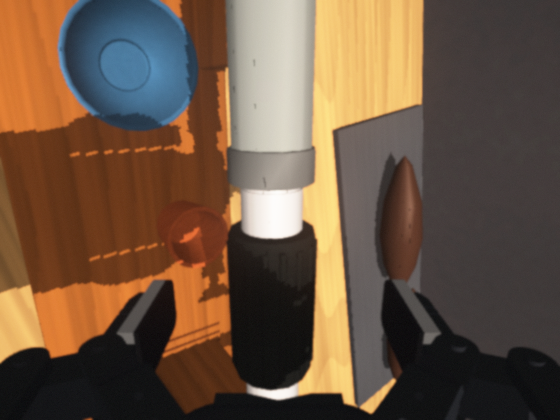

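Wrist view: the grip is centred at about (272,303). The grasp point projects to (278,304), so I need −2 mm in tool x, and I'm about 2 mm too deep. I'll correct both and close.

Request:
{"api": "play_rows", "payload": {
  "motion": [
    [[-2,0,-2],[0,0,0]],
    [[0,0,0],[0,0,0]]
  ]
}}

```text
time_s: 6.05
eef_pos: [558.2, 25.3, 202.5]
ee_rot: [0.024, 0.951, -0.077, 0.3]
force: [-0.3, 0.9, 0.2]
grip_width: 0.992
```

Request:
{"api": "play_rows", "payload": {
  "motion": [
    [[0,0,0],[0,0,0]],
    [[0,0,0],[0,0,0]],
    [[0,0,0],[0,0,0]],
    [[0,0,0],[0,0,0]],
    [[0,0,0],[0,0,0]],
    [[0,0,0],[0,0,0]],
    [[0,0,0],[0,0,0]],
    [[0,0,0],[0,0,0]],
    [[0,0,0],[0,0,0]],
    [[0,0,0],[0,0,0]],
    [[0,0,0],[0,0,0]],
    [[0,0,0],[0,0,0]]
  ],
  "fingers": 0,
  "squeeze": 90
}}

```text
time_s: 7.05
eef_pos: [557.8, 25.3, 201.8]
ee_rot: [0.024, 0.951, -0.077, 0.299]
force: [-10.6, -0.6, 6.6]
grip_width: 0.349
```

```bash
cat > st.py <<'E'
from rig import ctrl
import numpy as np
from scipy.spatial.transform import Rotation as Rot
s=ctrl.sense(); q=s["ee_rot"]; R=Rot.from_quat([q[1],q[2],q[3],q[0]]).as_matrix()
ex=np.array([.987,-.159,0]);ey=np.array([.159,.987,0])
print("t",s["time_s"],"pos",s["eef_pos"].round(1),"grasp",(s["eef_pos"]-18.7*R[:,2]).round(1),"tilt(deg)",np.degrees(np.arctan2(-R[:,2]@ex,-R[2,2])).round(1),
"F rack xyz",np.round([s["force"]@ex,s["force"]@ey,s["force"][2]],1),"Ftool",(R.T@s["force"]).round(1),"M",np.round([s["wrist_torque"]@ex,s["wrist_torque"]@ey,s["wrist_torque"][2]],2),"w",round(s["grip_width"]*85.4,1),"j",s["joints"].round(2))
E
python3 st.py
```

```text
t 7.05 pos [557.8  25.3 201.8] grasp [547.2  27.  217.1] tilt(deg) -34.9 F rack xyz [-10.4  -2.3   6.6] Ftool [ -4.7   2.3 -11.4] M [-0.19  1.19 -0.22] w 29.8 j [-0.17  0.16  1.91  0.01  0.47 -0.01]
```

Request:
{"api": "play_rows", "payload": {
  "motion": [
    [[-1.2,0,0],[0,-4,0]],
    [[-1.2,0,-0.1],[0,-4,0]],
    [[-1.2,0,0],[0,-4,0]],
    [[-1.2,0,-0.1],[0,-4,0]],
    [[-1.2,0,0],[0,-4,0]],
    [[0,0,0],[0,0,0]]
  ]
}}

```text
time_s: 7.55
eef_pos: [552.8, 26.1, 199.4]
ee_rot: [0.01, 0.989, -0.08, 0.127]
force: [-14.3, 1.4, 11.5]
grip_width: 0.347
```

```bash
python3 st.py
```

```text
t 7.55 pos [552.8  26.1 199.4] grasp [548.1  26.9 217.5] tilt(deg) -14.6 F rack xyz [-14.3  -0.9  11.5] Ftool [-10.9   0.9 -14.8] M [-0.14  1.79 -0.16] w 29.7 j [-0.17  0.27  1.66  0.    0.95 -0.  ]
```

Request:
{"api": "play_rows", "payload": {
  "motion": [
    [[-1.4,0,-0.2],[0,-4,0]],
    [[-1.4,0,-0.2],[0,-4,0]],
    [[-1.4,0,-0.2],[0,-4,0]],
    [[-1.4,0,-0.2],[0,-4,0]],
    [[-1.4,0,-0.2],[0,-4,0]],
    [[0,0,0],[0,0,0]]
  ]
}}

```text
time_s: 8.05
eef_pos: [547.1, 27.0, 199.0]
ee_rot: [-0.004, 0.996, -0.081, -0.045]
force: [-0.3, 0.8, 1.9]
grip_width: 0.345
```

```bash
python3 st.py
```

```text
t 8.05 pos [547.1  27.  199. ] grasp [548.8  26.7 217.7] tilt(deg) 5.2 F rack xyz [-0.4  0.7  1.9] Ftool [-0.6 -0.7 -1.9] M [ 0.11  0.07 -0.14] w 29.5 j [-0.16  0.44  1.41  0.    1.39 -0.  ]
```

Request:
{"api": "play_rows", "payload": {
  "motion": [
    [[-1.2,0,0],[0,-4,0]],
    [[-1.2,0,-0.1],[0,-4,0]],
    [[-1.2,0,0],[0,-4,0]],
    [[-1.2,0,-0.1],[0,-4,0]],
    [[-1.2,0,0],[0,-4,0]],
    [[0,0,0],[0,0,0]],
    [[0,0,0],[0,0,0]]
  ]
}}

```text
time_s: 8.63
eef_pos: [541.8, 27.6, 200.6]
ee_rot: [-0.017, 0.974, -0.079, -0.214]
force: [7.2, -1.7, -0.8]
grip_width: 0.346
```

```bash
python3 st.py
```

```text
t 8.6333 pos [541.8  27.6 200.6] grasp [549.5  26.4 217.5] tilt(deg) 24.7 F rack xyz [ 7.4 -0.5 -0.8] Ftool [ 7.   0.5 -2.3] M [-0.16 -1.35 -0.06] w 29.5 j [-0.16  0.63  1.16 -0.    1.78 -0.  ]
```

Request:
{"api": "play_rows", "payload": {
  "motion": [
    [[0.4,2,0],[0,0,0]],
    [[0.4,2,0],[0,0,0]],
    [[0,2,0],[0,0,0]],
    [[0,2,0],[0,0,0]],
    [[0,2,0],[0,0,0]],
    [[0,0,0],[0,0,0]]
  ]
}}

```text
time_s: 9.13
eef_pos: [540.2, 17.7, 200.5]
ee_rot: [-0.017, 0.973, -0.079, -0.214]
force: [5.1, -2.0, -1.4]
grip_width: 0.343
```

```bash
python3 st.py
```

```text
t 9.1333 pos [540.2  17.7 200.5] grasp [547.9  16.4 217.5] tilt(deg) 24.8 F rack xyz [ 5.4 -1.2 -1.4] Ftool [ 5.5  1.2 -1. ] M [-0.09 -1.06  0.01] w 29.3 j [-0.18  0.62  1.17 -0.01  1.78 -0.02]
```

Request:
{"api": "play_rows", "payload": {
  "motion": [
    [[0.2,2,0],[0,0,0]],
    [[0.2,2,0],[0,0,0]],
    [[0.2,2,0],[0,0,0]],
    [[0,2,0],[0,0,0]],
    [[0,2,0],[0,0,0]],
    [[0,2,0],[0,0,0]],
    [[0,1,0],[0,0,0]],
    [[0,1,0],[0,0,0]],
    [[0,0,0],[0,0,0]]
  ]
}}

```text
time_s: 9.88
eef_pos: [537.9, 3.9, 200.5]
ee_rot: [-0.017, 0.973, -0.079, -0.216]
force: [1.9, -0.9, 0.8]
grip_width: 0.348
```

```bash
python3 st.py; python3 -c "
from rig import ctrl
import cv2
a=ctrl.capture('scene')[130:290,220:430,::-1]
cv2.imwrite('pics/s3.png',cv2.resize(a,None,fx=3.5,fy=3.5,interpolation=2))"
```

```text
t 9.8833 pos [537.9   3.9 200.5] grasp [545.7   2.7 217.5] tilt(deg) 25.0 F rack xyz [ 2.  -0.6  0.8] Ftool [ 1.5  0.6 -1.6] M [-0.06 -0.39 -0.1 ] w 29.7 j [-0.2   0.62  1.17 -0.02  1.78 -0.04]
```

View pics/s3.png

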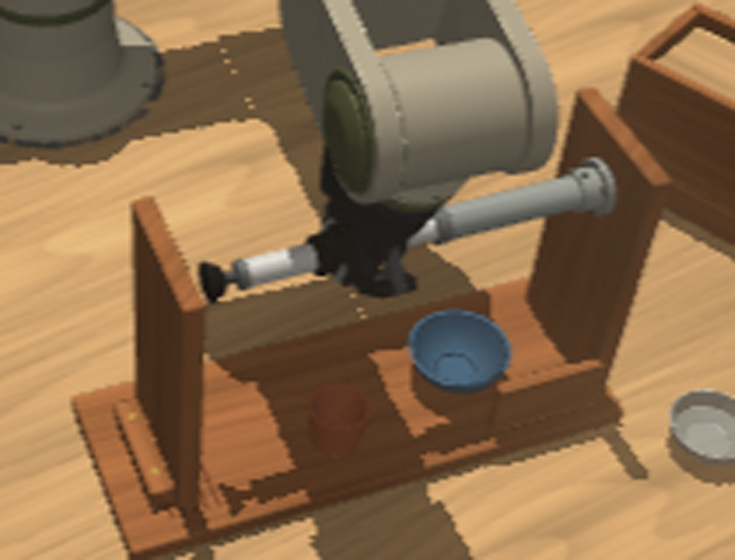

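The rail is sliding freely. The foot, at (200,280) in the crop, is about 15 mm short of the post. I'll continue slowly.

Request:
{"api": "play_rows", "payload": {
  "motion": [
    [[0,1.5,0],[0,0,0]],
    [[0,1.5,0],[0,0,0]],
    [[0,1.5,0],[0,0,0]],
    [[0,1.5,0],[0,0,0]],
    [[0,1,0],[0,0,0]],
    [[0,1,0],[0,0,0]],
    [[0,0,0],[0,0,0]]
  ]
}}

```text
time_s: 10.52
eef_pos: [536.6, -4.0, 200.5]
ee_rot: [-0.017, 0.973, -0.079, -0.216]
force: [0.7, -0.1, 1.0]
grip_width: 0.343
```

```bash
python3 st.py
```

```text
t 10.5167 pos [536.6  -4.  200.5] grasp [544.4  -5.3 217.5] tilt(deg) 25.0 F rack xyz [0.7 0.  1. ] Ftool [ 0.2 -0.  -1.2] M [-0.05 -0.3  -0.08] w 29.3 j [-0.21  0.62  1.18 -0.02  1.78 -0.05]
```

Request:
{"api": "play_rows", "payload": {
  "motion": [
    [[0,0.5,0],[0,0,0]],
    [[0,0.5,0],[0,0,0]],
    [[0,0.5,0],[0,0,0]],
    [[0,0.5,0],[0,0,0]],
    [[0,0,0],[0,0,0]]
  ]
}}

```text
time_s: 10.93
eef_pos: [536.3, -5.8, 200.5]
ee_rot: [-0.017, 0.973, -0.079, -0.216]
force: [0.7, 0.9, 1.1]
grip_width: 0.343
```

```bash
python3 st.py
```

```text
t 10.9333 pos [536.3  -5.8 200.5] grasp [544.1  -7.1 217.5] tilt(deg) 25.0 F rack xyz [0.5 1.  1.1] Ftool [ 0.  -1.  -1.2] M [ 0.12 -0.16 -0.18] w 29.3 j [-0.22  0.62  1.18 -0.02  1.78 -0.06]
```

Request:
{"api": "play_rows", "payload": {
  "motion": [
    [[0,0.5,0],[0,0,0]],
    [[0,0.5,0],[0,0,0]],
    [[0,0.5,0],[0,0,0]],
    [[0,0,0],[0,0,0]]
  ]
}}

```text
time_s: 11.27
eef_pos: [536.1, -7.3, 200.5]
ee_rot: [-0.017, 0.973, -0.079, -0.216]
force: [0.1, 1.3, 0.6]
grip_width: 0.339
```

Request:
{"api": "play_rows", "payload": {
  "motion": [
    [[0,0.5,0],[0,0,0]],
    [[0,0.5,0],[0,0,0]],
    [[0,0,0],[0,0,0]]
  ]
}}

```text
time_s: 11.52
eef_pos: [535.9, -8.2, 200.5]
ee_rot: [-0.017, 0.973, -0.079, -0.216]
force: [-0.1, 1.1, 0.5]
grip_width: 0.344
```

```bash
python3 st.py
```

```text
t 11.5167 pos [535.9  -8.2 200.5] grasp [543.7  -9.5 217.5] tilt(deg) 25.0 F rack xyz [-0.3  1.1  0.5] Ftool [-0.5 -1.1 -0.3] M [ 0.12 -0.03 -0.16] w 29.4 j [-0.22  0.62  1.18 -0.03  1.78 -0.06]
```

Request:
{"api": "play_rows", "payload": {
  "motion": [
    [[0,0.5,0],[0,0,0]],
    [[0,0.5,0],[0,0,0]],
    [[0,0.5,0],[0,0,0]],
    [[0,0,0],[0,0,0]]
  ]
}}

```text
time_s: 11.85
eef_pos: [535.7, -9.8, 200.5]
ee_rot: [-0.017, 0.973, -0.079, -0.216]
force: [-0.8, 2.2, 1.5]
grip_width: 0.346
```

Request:
{"api": "play_rows", "payload": {
  "motion": [
    [[0,0.5,0],[0,0,0]],
    [[0,0.5,0],[0,0,0]],
    [[0,0,0],[0,0,0]]
  ]
}}

```text
time_s: 12.1
eef_pos: [535.5, -10.7, 200.5]
ee_rot: [-0.017, 0.973, -0.079, -0.216]
force: [-1.2, 0.8, 2.3]
grip_width: 0.344
```

Request:
{"api": "play_rows", "payload": {
  "motion": [
    [[0,0.5,0],[0,0,0]],
    [[0,0.5,0],[0,0,0]],
    [[0,0.5,0],[0,0,0]],
    [[0,0,0],[0,0,0]]
  ]
}}

```text
time_s: 12.43
eef_pos: [535.3, -12.2, 200.5]
ee_rot: [-0.017, 0.973, -0.079, -0.216]
force: [-1.7, 0.9, 0.8]
grip_width: 0.346
```

Request:
{"api": "play_rows", "payload": {
  "motion": [
    [[0,0.5,0],[0,0,0]],
    [[0,0.5,0],[0,0,0]],
    [[0,0,0],[0,0,0]]
  ]
}}

```text
time_s: 12.68
eef_pos: [535.1, -13.2, 200.5]
ee_rot: [-0.017, 0.973, -0.079, -0.216]
force: [-1.8, 1.6, 1.9]
grip_width: 0.344
```

Request:
{"api": "play_rows", "payload": {
  "motion": [
    [[-0.2,0.5,0],[0,0,0]],
    [[0,0.5,0],[0,0,0]],
    [[0,0.5,0],[0,0,0]],
    [[0,0,0],[0,0,0]]
  ]
}}

```text
time_s: 13.02
eef_pos: [534.9, -14.7, 200.5]
ee_rot: [-0.017, 0.973, -0.079, -0.216]
force: [0.7, 0.1, 0.8]
grip_width: 0.344
```

Request:
{"api": "play_rows", "payload": {
  "motion": [
    [[-0.2,0.5,0],[0,0,0]],
    [[0,0.5,0],[0,0,0]],
    [[0,0,0],[0,0,0]]
  ]
}}

```text
time_s: 13.27
eef_pos: [534.7, -15.7, 200.6]
ee_rot: [-0.017, 0.973, -0.079, -0.215]
force: [2.7, 1.2, -0.7]
grip_width: 0.343
```

```bash
python3 st.py; python3 -c "
from rig import ctrl
import cv2
a=ctrl.capture('scene')[180:240,250:340,::-1]
cv2.imwrite('pics/s4.png',cv2.resize(a,None,fx=7,fy=7,interpolation=2))"
```

```text
t 13.2667 pos [534.7 -15.7 200.6] grasp [542.5 -17.  217.5] tilt(deg) 24.9 F rack xyz [ 2.5  1.7 -0.7] Ftool [ 2.6 -1.7 -0.4] M [ 0.12 -0.67 -0.16] w 29.3 j [-0.23  0.61  1.19 -0.03  1.78 -0.07]
```

View pics/s4.png

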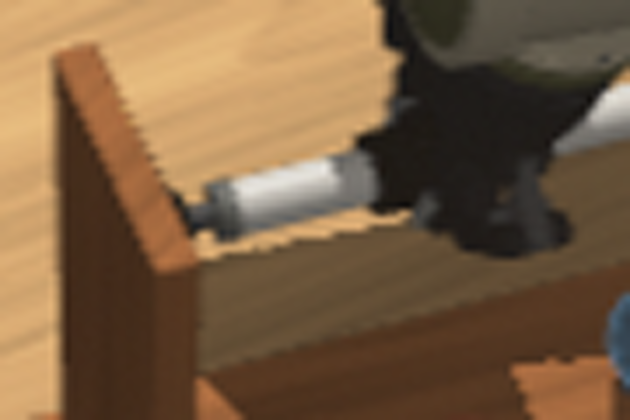

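The foot is now hidden behind the post's top edge, and the tube end at (218,212) in the crop puts the gap at a few mm or less. I'll keep stepping.

Request:
{"api": "play_rows", "payload": {
  "motion": [
    [[0.2,0.5,0],[0,0,0]],
    [[0,0.5,0],[0,0,0]],
    [[0,0.5,0],[0,0,0]],
    [[0,0,0],[0,0,0]]
  ]
}}

```text
time_s: 13.65
eef_pos: [534.5, -17.0, 200.6]
ee_rot: [-0.017, 0.973, -0.079, -0.216]
force: [2.6, 1.0, -1.3]
grip_width: 0.35
```

Request:
{"api": "play_rows", "payload": {
  "motion": [
    [[0,0.5,0],[0,0,0]],
    [[0,0.5,0],[0,0,0]],
    [[0,0,0],[0,0,0]]
  ]
}}

```text
time_s: 13.9
eef_pos: [534.4, -17.5, 200.6]
ee_rot: [-0.018, 0.973, -0.078, -0.216]
force: [4.1, 3.9, -0.2]
grip_width: 0.347
```

Request:
{"api": "play_rows", "payload": {
  "motion": [
    [[0,0.4,0],[0,0,0]],
    [[0,0.4,0],[0,0,0]],
    [[0,0,0],[0,0,0]],
    [[0,0,0],[0,0,0]]
  ]
}}

```text
time_s: 14.23
eef_pos: [534.3, -17.8, 200.5]
ee_rot: [-0.018, 0.973, -0.078, -0.215]
force: [4.6, 6.8, -0.9]
grip_width: 0.345
```

```bash
python3 st.py
```

```text
t 14.2333 pos [534.3 -17.8 200.5] grasp [542.1 -19.1 217.5] tilt(deg) 25.0 F rack xyz [ 3.4  7.4 -0.9] Ftool [ 3.5 -7.4 -0.6] M [ 1.01 -0.78 -0.7 ] w 29.5 j [-0.24  0.61  1.19 -0.03  1.78 -0.08]
```

Request:
{"api": "play_rows", "payload": {
  "motion": [
    [[0,0.5,0],[0,0,0]],
    [[0,0.5,0],[0,0,0]],
    [[0,0.4,0],[0,0,0]],
    [[0,0,0],[0,0,0]],
    [[0,0,0],[0,0,0]],
    [[0,0,0],[0,0,0]]
  ]
}}

```text
time_s: 14.73
eef_pos: [534.2, -18.4, 200.5]
ee_rot: [-0.019, 0.973, -0.078, -0.215]
force: [5.5, 11.7, -0.8]
grip_width: 0.344
```

```bash
python3 st.py
```

```text
t 14.7333 pos [534.2 -18.4 200.5] grasp [542.  -19.7 217.5] tilt(deg) 25.0 F rack xyz [ 3.6 12.4 -0.8] Ftool [  3.6 -12.4  -0.7] M [ 1.56 -0.79 -1.04] w 29.4 j [-0.24  0.61  1.19 -0.03  1.78 -0.08]
```

Request:
{"api": "play_rows", "payload": {
  "motion": [
    [[1.2,0,0],[0,4,0]],
    [[1.2,0,-0.1],[0,4,0]],
    [[1.2,0,0],[0,4,0]],
    [[1.2,0,-0.1],[0,4,0]],
    [[1.2,0,0],[0,4,0]],
    [[0,0,0],[0,0,0]]
  ]
}}

```text
time_s: 15.23
eef_pos: [539.5, -19.3, 199.2]
ee_rot: [-0.005, 0.996, -0.08, -0.041]
force: [9.5, 9.8, -6.0]
grip_width: 0.343
```

```bash
python3 st.py
```

```text
t 15.2333 pos [539.5 -19.3 199.2] grasp [541.  -19.6 217.8] tilt(deg) 4.7 F rack xyz [ 7.8 11.2 -6. ] Ftool [  8.3 -11.2   5.4] M [ 1.73 -1.2  -0.37] w 29.3 j [-0.25  0.42  1.44 -0.    1.37 -0.09]
```

Request:
{"api": "play_rows", "payload": {
  "motion": [
    [[1.4,0.1,0.1],[0,4,0]],
    [[1.4,0.1,0.1],[0,4,0]],
    [[1.4,0,0.1],[0,4,0]],
    [[1.4,0,0.1],[0,4,0]],
    [[1.4,0,0.1],[0,4,0]],
    [[0,0,0],[0,0,0]]
  ]
}}

```text
time_s: 15.73
eef_pos: [545.1, -20.2, 199.5]
ee_rot: [0.009, 0.988, -0.079, 0.131]
force: [-0.4, 13.4, 3.7]
grip_width: 0.344
```

```bash
python3 st.py
```

```text
t 15.7333 pos [545.1 -20.2 199.5] grasp [540.3 -19.5 217.6] tilt(deg) -15.1 F rack xyz [-2.5 13.2  3.7] Ftool [ -1.5 -13.2  -4.2] M [1.95 0.42 0.49] w 29.4 j [-0.27  0.25  1.69  0.04  0.94 -0.12]
```

Request:
{"api": "play_rows", "payload": {
  "motion": [
    [[1.2,0,0],[0,4,0]],
    [[1.2,0,-0.1],[0,4,0]],
    [[1.2,0,0],[0,4,0]],
    [[1.2,0,-0.1],[0,4,0]],
    [[1.2,0,0],[0,4,0]],
    [[0,0,0],[0,0,0]],
    [[0,0,0],[0,0,0]]
  ]
}}

```text
time_s: 16.32
eef_pos: [550.2, -21.1, 201.7]
ee_rot: [0.023, 0.951, -0.076, 0.299]
force: [-16.4, 17.0, 14.0]
grip_width: 0.345
```

```bash
python3 st.py
```

```text
t 16.3167 pos [550.2 -21.1 201.7] grasp [539.6 -19.4 217.1] tilt(deg) -34.9 F rack xyz [-18.9  14.2  14. ] Ftool [ -7.5 -14.3 -22.3] M [1.8  1.32 1.23] w 29.4 j [-0.29  0.13  1.94  0.16  0.47 -0.25]
```

Request:
{"api": "play_rows", "payload": {
  "motion": [
    [[0.2,0,-0.8],[0,2,0]],
    [[0.2,0,-0.8],[0,2,0]],
    [[0,0,0],[0,0,0]],
    [[0,0,0],[0,0,0]]
  ]
}}

```text
time_s: 16.65
eef_pos: [550.6, -21.2, 202.4]
ee_rot: [0.025, 0.94, -0.075, 0.331]
force: [9.8, 16.3, -0.5]
grip_width: 0.348
```

```bash
python3 st.py
```

```text
t 16.65 pos [550.6 -21.2 202.4] grasp [539.  -19.4 217. ] tilt(deg) -38.8 F rack xyz [ 7.1 17.7 -0.5] Ftool [  5.2 -17.7   4.8] M [2.16 1.06 1.72] w 29.7 j [-0.29  0.12  1.98  0.23  0.37 -0.32]
```

Request:
{"api": "play_rows", "payload": {
  "motion": [
    [[0.3,-0.5,0.3],[0,0,0]],
    [[0.3,-0.5,0.3],[0,0,0]],
    [[0,-0.5,0],[0,0,0]],
    [[0,0,0],[0,0,0]]
  ]
}}

```text
time_s: 16.98
eef_pos: [550.8, -21.0, 202.3]
ee_rot: [0.026, 0.94, -0.075, 0.331]
force: [-9.4, 2.8, 9.9]
grip_width: 0.347
```

```bash
python3 st.py
```

```text
t 16.9833 pos [550.8 -21.  202.3] grasp [539.3 -19.2 216.9] tilt(deg) -38.7 F rack xyz [-9.7  1.3  9.9] Ftool [ -1.4  -1.3 -13.8] M [0.32 2.37 0.16] w 29.7 j [-0.29  0.12  1.98  0.22  0.37 -0.31]
```

Backing off 1.5 mm in y took the tool's y force from 17.7 to 1.3 N and the rail barely moved, so the lock is holding. I'll release now.

Request:
{"api": "play_rows", "payload": {
  "motion": [
    [[0,0,0],[0,0,0]],
    [[0,0,0],[0,0,0]],
    [[0,0,0],[0,0,0]],
    [[0,0,0],[0,0,0]],
    [[0,0,0],[0,0,0]],
    [[0,0,0],[0,0,0]],
    [[0,0,0],[0,0,0]],
    [[0,0,0],[0,0,0]]
  ],
  "fingers": 85
}}

```text
time_s: 17.65
eef_pos: [552.2, -21.9, 202.8]
ee_rot: [0.027, 0.94, -0.076, 0.333]
force: [-0.4, 0.3, -0.4]
grip_width: 0.995
```

Request:
{"api": "play_rows", "payload": {
  "motion": [
    [[0,0,-10],[0,0,0]],
    [[0,0,-15],[0,0,0]],
    [[0,0,-20],[0,0,0]],
    [[0,0,-20],[0,0,0]],
    [[0,0,-20],[0,0,0]],
    [[0,0,-20],[0,0,0]],
    [[0,0,-15],[0,0,0]],
    [[0,0,0],[0,0,0]]
  ]
}}

```text
time_s: 18.32
eef_pos: [477.4, -9.6, 298.8]
ee_rot: [0.027, 0.939, -0.076, 0.335]
force: [0.2, -0.2, -0.4]
grip_width: 0.992
```

```bash
python3 st.py; python3 -c "
from rig import ctrl
import cv2,numpy as np
a=ctrl.capture('scene')[155:245,240:370,::-1];b=ctrl.capture('wrist')[:,:,::-1]
a=cv2.resize(a,(560,388),interpolation=2)
b=cv2.resize(b[100:420,100:460],(240,213),interpolation=3)
c=np.zeros((388,800,3),np.uint8);c[:,:560]=a;c[:213,560:]=b
cv2.imwrite('pics/f.png',c)"
```

```text
t 18.3167 pos [477.4  -9.6 298.8] grasp [465.8  -7.7 313.2] tilt(deg) -39.3 F rack xyz [ 0.2 -0.2 -0.4] Ftool [-0.   0.2  0.4] M [-0.01  0.27  0.  ] w 84.7 j [-0.32 -0.18  2.    0.17  0.65 -0.26]
```

View pics/f.png

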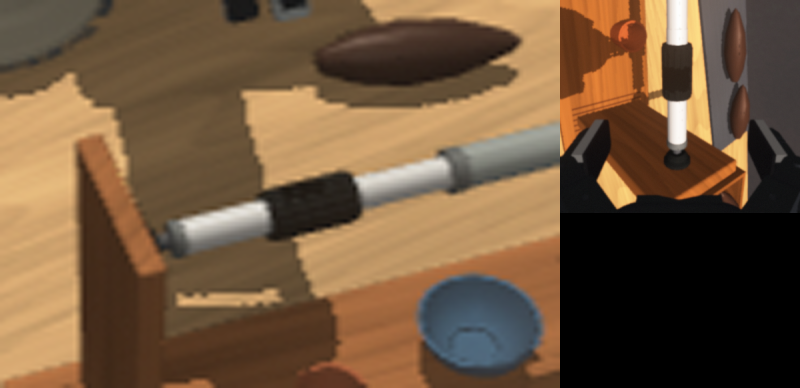

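The rail held after release: its tube end is at (172,240) in the crop, unchanged, with the foot on the post. The bowl, cup and bonito still stand in place and the gripper is clear, so I'm handing in.

```bash
python3 -c "
from rig import ctrl
print(ctrl.finish_job(), ctrl.sense()['time_s'])"
```

```text
the job is handed in; nothing more can be done
the job is handed in; nothing more can be done
```

The rail is fitted across the rack, locked and released, and the job is handed in; no verdict was reported.

- **Unlock:** I took one grasp on the ribbed grip and twisted it 60° to unlock. The rail then slid freely at about 1 N of drag.
- **Press:** I slid it about 47 mm until the foot touched the right-hand post, then pushed until the tool read 12.4 N along the rail. Allowing for drag, that is about 11 N on the post.
- **Lock:** I twisted the grip back 60°, plus 4° more to seat it, while keeping the pressure on. The tool's force along the rail rose to 17.7 N during this. I read that as load against the lock rather than the post, because the rail had moved only about 0.2 mm.
- **Release:** Before letting go, I backed the tool off until its force along the rail fell to 1.3 N. The rail shifted only about 0.25 mm, so the lock was holding. I then opened the fingers and backed away.

**Last checks:**
- The tool force was about 0 N with the fingers open, and the clock read 18.3 s shortly before hand-in.
- The last picture shows the rail unmoved with its foot on the post. The bowl, clay cup and bonito in view looked undisturbed.
- The tea cup and paddle were outside that picture, and the arm did not go near them while working.

**Not measured directly:** I estimate the final foot force at 10–13 N from the foot's squeeze and the tool readings. The grip angle is inferred from how far the tool turned, with no sign of slipping.

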